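Unstack the keepsakes into their trays

TASK

The keepsakes on this chest of drawers have been piled up: one stack of three, and one more standing on the books. Take them apart and put each into the low tray made for it by shape and size (long box in the long tray, tin in the large round one, small square box in the square one, little lidded pot in the small round one), lying flat on the tray's floor. Keep them upright, set them down rather than drop them, and leave the books and the clock where they stand.

Things in the scene. Friction and masses are not known exactly. Their poses are not given: they have to be found in the camera images.
- long_box: Long oak box with a dark lid line, 60 (x) x 160 (y) x 40 (z) mm, loose, about 0.35 kg. Origin at the centre of its underside, z up. Bottom of the stack at the start, on the worktop; its long side lies within 0.35 rad of the world y axis. Grip across its 60 mm width (its x axis).
- tin: Plain metal round tin, diameter 64 mm, 36 mm high, flat top, loose, about 0.22 kg. Origin at the centre of its underside, z up. At the start it stands on the long box, up to 35 mm from its middle along the box.
- square_box: Small square oak box with brass corners on its lid, 44 x 44 x 34 mm, loose, about 0.10 kg. Origin at the centre of its underside, z up, x and y square to its sides. At the start it stands either on the tin (top of the stack) or on the books; any yaw.
- pot: Small white round ceramic pot, diameter 46 mm, straight sides 34 mm high, with a lid knob (13 mm wide, 10 mm high) in the middle of its top; lid and pot are one piece; loose, about 0.15 kg. Origin at the centre of its underside, z up. At the start it stands on the books or on the tin, whichever the square box does not.
- tray_long: Long dark wooden tray with a cork floor, fixed to the worktop. Inside 80 (x) x 180 (y) mm, walls 6 mm thick; floor 4 mm and rim 10 mm above the worktop. Origin at the centre of its underside (worktop level); its long side lies within 0.35 rad of the world y axis. Place of the long box.
- tray_round_large: Larger round dark wooden tray with a cork floor, fixed to the worktop. Inside diameter 84 mm, wall 6 mm; floor 4 mm and rim 10 mm above the worktop. Origin at the centre of its underside. Place of the tin.
- tray_square: Square dark wooden tray with a cork floor, fixed to the worktop. Inside 64 x 64 mm, walls 6 mm; floor 4 mm and rim 10 mm above the worktop. Origin at the centre of its underside, x and y square to its sides; turned up to 0.7 rad. Place of the square box.
- tray_round_small: Smaller round dark wooden tray with a cork floor, fixed to the worktop. Inside diameter 66 mm, wall 6 mm; floor 4 mm and rim 10 mm above the worktop. Origin at the centre of its underside. Place of the pot.
- books: Pile of three hardback books (one body), 110 (x) x 160 (y) mm, 76 mm high, loose, 1.3 kg; origin at the centre of its underside. One of the small things stands on it at the start. Not to be shifted.
- clock: Wooden table clock, 55 (x) x 100 (y) x 82 (z) mm, loose, 0.4 kg, standing on the worktop; origin at the centre of its underside. A bystander, not to be shifted.
Things that resemble listed ones, but are neither listed nor needed, are in the scene too. Leave any orange look-alike of the pot alone.

How it is judged:
By the outcome, as a careful person would: the job done as asked, in the order asked, and still so for the second after the job is handed in, with the robot touching nothing.
It also fails if it takes over 115 s, if anything falls off the work surface, if the arm or the gripper's body presses on something with over 40 N, if the wrist force passes 120 N, or if a joint passes its speed limit or range.

ROBOT

A 6-joint arm with a two-finger parallel gripper is mounted at the origin on the work surface. World frame = base frame: x ahead of the robot, y to its left, z up, the work surface at z = 0. Lengths are in m, angles in rad, forces in N, time in s.
With the tool pointing down it reaches from about 0.375 to 0.925 m from the base axis. Payload 5.7 kg.
Tool frame: the origin (TCP) lies between the finger pads; the fingertips stand 22 mm ahead of it and the grasp point (between the pads) lies 3 mm ahead of it (bot.tip_extent is the z of the fingertips in the tool frame, in m); z points along the fingers, y is the line along which they close (so a half turn about z gives the same grasp; the last joint's range is limited). The gripper opens to 88 mm and grips with 3 to 60 N. Pads are 20 mm wide; open, the fingers measure 115 mm over their backs; the gripper's body (75 mm by 178 mm) begins 61 mm behind the grasp point.
Start: joints at [-1.287, 0.359, 1.51, -0, 1.272, -0.115], TCP at [0.233, -0.553, 0.215] pointing down, gripper open.
Joint ranges: [-2.97, 2.97], [-1.01, 2.36], [0.21, 2.38], [-0.96, 4.11], [0.2, 2.71], [-2.98, 2.98]. Speed limits (rad/s): [2.39, 2.39, 3.14, 3.14, 3.14, 3.14].

INTERFACE

Orientations are given as a unit quaternion [x, y, z, w].
In Python, from plant import bot gives the robot as it stands.
- The arm moves only by the tool drive_tool, never from a script. Its argument "motion" is a list of rows, each a list of 2 entries, a list of its own where there are three numbers: the shift along the tool's x, y, z as a fraction of full scale, then the turn, a rotation vector about the tool's x, y, z as a fraction of full scale. A call has 1 to 10 rows; each row is the pose to reach, as a shift and turn from the pose commanded when the call began, along the tool's axes at that moment, turning the shorter way round; what a row does not reach only later rows make up. Full scale, the value 1, is 80 cm for a shift and 180 degrees for a turn. A row lasts 1/10 s, in which the tool goes at most 50 mm and 8.59 degrees, less where a joint would pass 70% of its speed; a pose out of reach is approached as far as the arm can. A call with a number of a shift or a turn outside -1 to 1 is refused whole. A call with a gripper value outside its range is refused whole. "jaw" is the opening, from -1 (shut) to 1 (fully open), set as the call begins (left out, the last holds). The fingers move at their own pace and stop on an object; "newtons" is the grip in N (left out, the last holds). Time passes only in rows, so rows that repeat a pose let the fingers close. It gives the time, the measured TCP pose, the force, the opening and the grip force at its end, in the units of the state.
- bot.observe(): the state, without advancing time (a new reading comes with each control period).
- bot.camera(name): name is "scene" or "top"; returns the picture (480x640x3 uint8, red, green, blue); there is no depth.
- bot.camera_model(name): a dict with "K" (3x3 intrinsics, pixels), "R" (3x3) and "t" (3): a world point X has camera coordinates R X + t. Camera axes: x right, y down, z forward; pixel columns grow to the right and rows downward; lengths in m; the calibration is good to about 2 mm. A picture is of the moment at which its call begins. camera_model takes no time and is no camera call.
- bot.sign_off(): hands the job in; it is judged then, once.
The state is a dict: "t": time; "joint_pos": joint angles; "joint_velocities": joint speeds; "joint_efforts": joint torques, N m; "eef_pos": TCP position; "eef_rot": TCP orientation; "force": force on the tool from outside, world axes, zero at the start; "torque": the same for the moment, N m; "width": finger opening in m; "finger_force": force on a finger pad.
Only numpy, scipy, OpenCV 4.12 (cv2) and the standard library are available. Lean on these libraries where they do the work, as an engineer would, in place of code of your own. Each camera call takes 0.05 s, during which the arm holds its last target. There are 200 camera calls.

## Working session

There is one attempt and no reset: what is moved stays moved. The work goes in short steps, Python scripts to look and compute and a tool call to move; the robot and the scene stay as the last step left them, time stands still between calls to the robot, and variables do not carry over. Pictures are saved under pics/ and viewed, at most 14 in all, crops included, and the job is handed in when it is done.

Besides the shell and the picture viewer there is one more tool, called after "Emit:" as name(argument=value, ...), one argument or row to a line, values as JSON. drive_tool: Moves the arm, as the interface text tells. Its arguments: {"type":"object","properties":{"motion":{"type":"array"},"jaw":{"type":"number"},"newtons":{"type":"number"}},"required":["motion"]}

```bash
mkdir -p pics; python3 - <<'E'
from plant import bot
import cv2
for n in("scene","top"):
    cv2.imwrite(f"pics/{n}0.png",bot.camera(n)[:,:,::-1]); m=bot.camera_model(n); print(n,m["K"],m["R"],m["t"])
s=bot.observe(); print(s["t"],s["eef_pos"],s["eef_rot"],s["width"],bot.tip_extent)
E
```

```text
scene [[565.24664207   0.         320.54043611]
 [  0.         565.24664207 234.30775355]
 [  0.           0.           1.        ]] [[ 0.01296244  0.99988574 -0.00777667]
 [ 0.61266439 -0.01408849 -0.7902176 ]
 [-0.79023687  0.00547866 -0.61277701]] [ 0.0032148  -0.20539773  1.5196099 ]
top [[577.47583938   0.         319.09364897]
 [  0.         577.47583938 246.77941964]
 [  0.           0.           1.        ]] [[ 0.02988999 -0.99949559 -0.01073113]
 [-0.99279392 -0.02843973 -0.11641054]
 [ 0.11604663  0.01413331 -0.99314321]] [0.00293229 0.47601367 1.42629265]
0.1 [ 0.2328087  -0.55229616  0.21389478] [ 9.80183174e-01  1.98091500e-01 -6.57226170e-05 -8.35589938e-04] 0.08800558907064567 0.022
```

View pics/scene0.png

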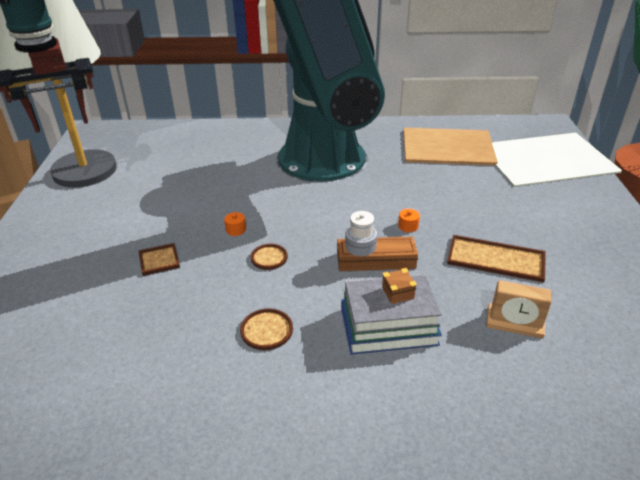

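View pics/top0.png

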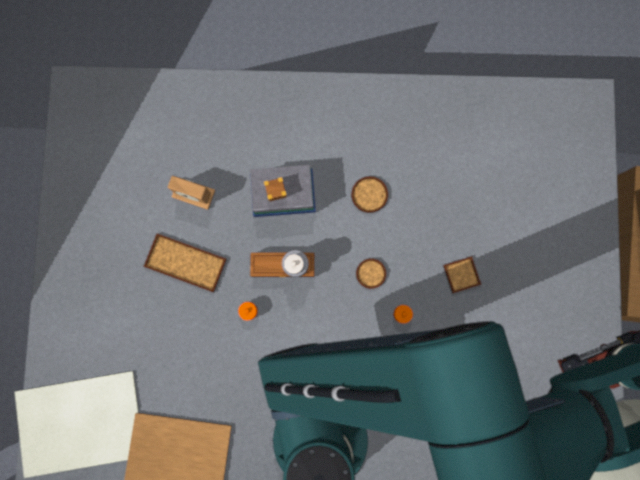

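Top view: the stack (pot on tin on long box) is at about (290,263) and the square box on the books at (275,188). Trays are long (186,262), large round (370,194), small round (371,273) and square (462,275). The pot candidates are white at (293,263) and orange at (247,311) and (403,314). The white one on the tin fits the description, so I'll confirm it in an enlarged crop.

```bash
cat > h.py <<'E'
import numpy as np,cv2
from plant import bot
def ray(n,uv,z):
    m=bot.camera_model(n);K,R,t=map(np.array,(m["K"],m["R"],m["t"]))
    uv=np.atleast_2d(uv).astype(float);d=np.c_[uv,np.ones(len(uv))]@np.linalg.inv(K).T@R
    c=-R.T@t
    return c[:2]+d[:,:2]*((z-c[2])/d[:,2])[:,None]
def proj(n,X):
    m=bot.camera_model(n);K,R,t=map(np.array,(m["K"],m["R"],m["t"]))
    p=(np.atleast_2d(X)@R.T+t)@K.T;return p[:,:2]/p[:,2:]
E
python3 - <<'E'
import cv2
a=cv2.imread("pics/top0.png");b=cv2.imread("pics/scene0.png")
cv2.imwrite("pics/c1.png",cv2.resize(a[160:300,140:330],None,fx=4,fy=4,interpolation=2))
cv2.imwrite("pics/c2.png",cv2.resize(a[170:310,335:495],None,fx=4,fy=4,interpolation=2))
cv2.imwrite("pics/c3.png",cv2.resize(b[200:350,330:460],None,fx=4,fy=4,interpolation=2))
E
```

```text
(no output)
```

View pics/c1.png

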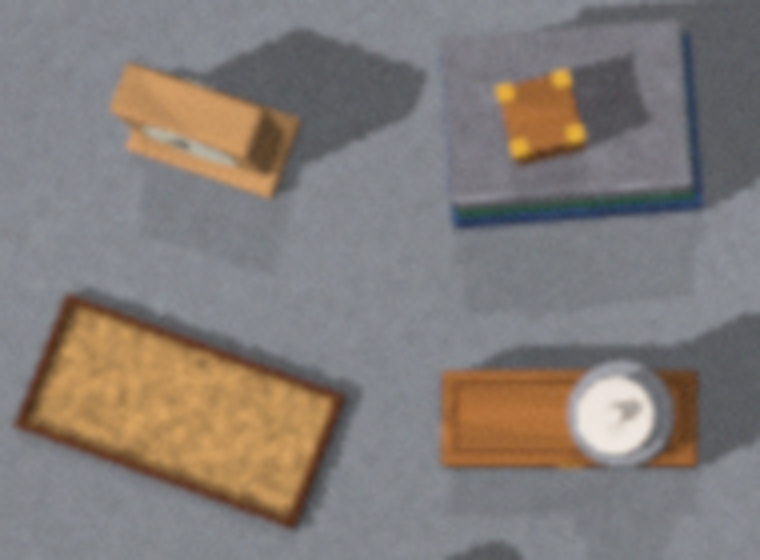

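View pics/c2.png

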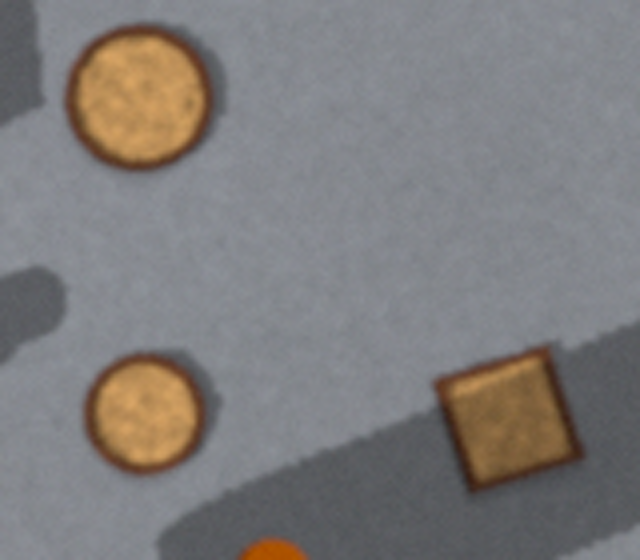

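View pics/c3.png

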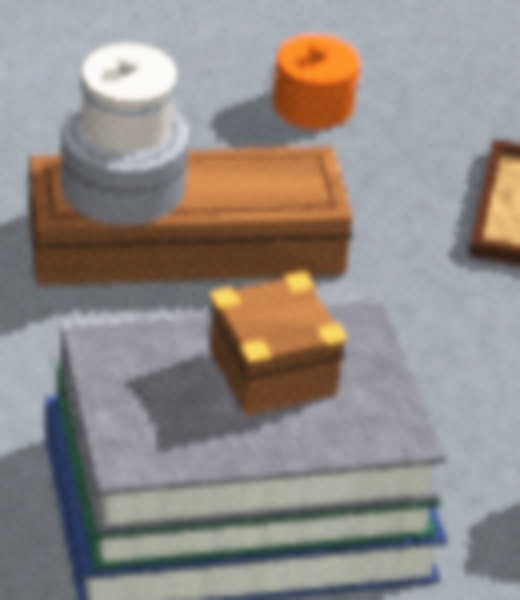

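The crops confirm it: the white knobbed pot stands on the tin, and the orange pots stand on the table. Next I'll compute the poses.

```bash
cat > est.py <<'E'
from h import *
from scipy.optimize import least_squares
c1=lambda P:np.array(P)/4+[139.6,159.6]
c2=lambda P:np.array(P)/4+[334.6,169.6]
c3=lambda P:np.array(P)/4+[329.6,199.6]
def rect(n,hx,hy,z,obs,yaw0):
    # nearest-corner matching of observed corners
    C=np.array([[1,1],[1,-1],[-1,-1],[-1,1]])*[hx,hy]
    g=np.mean([ray(k,o,z).mean(0) for k,o in obs],0)
    def f(p):
        c,s=np.cos(p[2]),np.sin(p[2]);W=np.c_[C@np.array([[c,s],[-s,c]])+p[:2],np.full(4,z)];r=[]
        for k,o in obs:
            d=proj(k,W)[None]-o[:,None];i=(d**2).sum(2).argmin(1);r.append(d[range(len(o)),i].ravel())
        return np.concatenate(r)
    s=min((least_squares(f,[*g,y]) for y in yaw0),key=lambda s:s.cost);print(n,s.x.round(4),"rms",np.sqrt(2*s.cost/len(s.fun)).round(2),[ray(k,o,z).mean(0).round(4) for k,o in obs])
rect("long_box",.03,.08,.04,[("top",c1([(442,371),(696,372),(697,460),(442,460)])),("scene",c3([(30,160),(335,150),(350,213),(33,237)]))],[0])
rect("square_box",.022,.022,.11,[("top",c1([(497,84),(569,69),(586,140),(514,157)])),("scene",c3([(210,293),(305,272),(345,332),(250,358)]))],[0,.3,-.3])
rect("tray_long",.046,.096,.01,[("top",c1([(70,295),(344,397),(293,526),(15,425)]))],[.3,-.3])
rect("tray_square",.038,.038,.01,[("top",c2([(435,381),(548,346),(583,457),(472,492)]))],[.3,-.3])
rect("books",.055,.08,.076,[("top",c1([(442,37),(686,25),(692,190),(450,202)]))],[0])
for n,k,p,z in [("pot","top",c1([(612,416)]),.11),("pot","scene",c3([(129,75)]),.11),("tin","top",c1([(620,414)]),.076),("tin","scene",c3([(125,133)]),.076),
 ("tray_L","top",c2([(139.5,97)]),.01),("tray_L","scene",[(266.5,328.5)],.01),("tray_S","top",c2([(145.5,413.5)]),.01),("tray_S","scene",[(268.7,257)],.01),
 ("clock","top",c1([(190,110)]),.082),("orange","top",[(247,311)],.034),("orange","top",[(403,314)],.034)]: print(n,k,ray(k,p,z).round(4))
E
python3 est.py
cat > go.py <<'E'
import sys
from h import *
from scipy.spatial.transform import Rotation as R
# args: x y z(grasp point) yaw ; prints shift/turn fractions from present pose
def go(*wps):
    s=bot.observe();p=np.array(s["eef_pos"]);r=R.from_quat(s["eef_rot"])
    for x,y,z,yaw in wps:
        q=R.from_quat([np.cos(yaw/2),np.sin(yaw/2),0,0])
        t=np.array([x,y,z+.003])
        print(np.round(r.inv().apply(t-p)/.8,4).tolist(),np.round((r.inv()*q).as_rotvec()/np.pi,4).tolist(),"dist",np.linalg.norm(t-p).round(3))
if __name__=="__main__":
    a=[float(v) for v in sys.argv[1:]];go(*[a[i:i+4] for i in range(0,len(a),4)])
E
```

```text
long_box [0.4302 0.1066 0.0361] rms 0.96 [array([0.4297, 0.108 ]), array([0.4313, 0.1058])]
square_box [0.6045 0.1254 0.2802] rms 0.61 [array([0.6061, 0.1261]), array([0.6029, 0.1253])]
tray_long [ 0.4285  0.3584 -0.3231] rms 0.63 [array([0.4285, 0.3584])]
tray_square [ 0.4181 -0.3461  0.3233] rms 0.47 [array([ 0.4181, -0.3461])]
books [0.6136 0.1133 0.078 ] rms 1.69 [array([0.6135, 0.1133])]
pot top [[0.4242 0.0772]]
pot scene [[0.4275 0.0736]]
tin top [[0.4285 0.0744]]
tin scene [[0.4302 0.0726]]
tray_L top [[ 0.6187 -0.1084]]
tray_L scene [[ 0.6232 -0.1088]]
tray_S top [[ 0.4148 -0.1163]]
tray_S scene [[ 0.4227 -0.1167]]
clock top [[0.6078 0.345 ]]
orange top [[0.3097 0.1906]]
orange top [[ 0.3139 -0.1954]]
```

```bash
python3 go.py .6045 .1254 .2 1.851
```

```text
[0.7571, -0.6002, 0.0148] [-0.0004, -0.0004, -0.4622] dist 0.773
```

Emit:
drive_tool(
  motion=[
    [[0.757, -0.6, 0.015], [0, 0, -0.462]],
    [[0.757, -0.6, 0.015], [0, 0, -0.462]],
    [[0.757, -0.6, 0.015], [0, 0, -0.462]],
    [[0.757, -0.6, 0.015], [0, 0, -0.462]],
    [[0.757, -0.6, 0.015], [0, 0, -0.462]],
    [[0.757, -0.6, 0.015], [0, 0, -0.462]],
    [[0.757, -0.6, 0.015], [0, 0, -0.462]],
    [[0.757, -0.6, 0.015], [0, 0, -0.462]],
    [[0.757, -0.6, 0.015], [0, 0, -0.462]],
    [[0.757, -0.6, 0.015], [0, 0, -0.462]],
  ],
  jaw=1,
  newtons=15,
)

```text
t: 1.1
eef_pos: [0.4738, -0.1126, 0.2068]
eef_rot: [0.6, 0.8, -0.0, -0.0]
force: [0.5, -0.9, 0.5]
width: 0.088
finger_force: 0.0
```

```bash
python3 go.py .6045 .1254 .2 1.851 .6045 .1254 .104 1.851
```

```text
[0.2395, 0.2404, 0.0047] [-0.0001, -0.0, 0.0015] dist 0.271
[0.2395, 0.2404, 0.1247] [-0.0001, -0.0, 0.0015] dist 0.289
```

Emit:
drive_tool(
  motion=[
    [[0.2395, 0.2404, 0.005], [0, 0, 0]],
    [[0.2395, 0.2404, 0.005], [0, 0, 0]],
    [[0.2395, 0.2404, 0.005], [0, 0, 0]],
    [[0.2395, 0.2404, 0.005], [0, 0, 0]],
    [[0.2395, 0.2404, 0.005], [0, 0, 0]],
    [[0.2395, 0.2404, 0.005], [0, 0, 0]],
    [[0.2395, 0.2404, 0.005], [0, 0, 0]],
    [[0.2395, 0.2404, 0.03], [0, 0, 0]],
    [[0.2395, 0.2404, 0.06], [0, 0, 0]],
    [[0.2395, 0.2404, 0.065], [0, 0, 0]],
  ],
)

```text
t: 2.1
eef_pos: [0.6024, 0.1212, 0.1521]
eef_rot: [0.602, 0.798, -0.002, -0.002]
force: [-0.6, -0.0, 0.1]
width: 0.0881
finger_force: 0.0
```

```bash
python3 go.py .6045 .1254 .104 1.851; python3 - <<'E'
from h import *
a=cv2.cvtColor(bot.camera("scene"),4);b=cv2.cvtColor(bot.camera("top"),4)
cv2.imwrite("pics/d1.png",np.hstack([cv2.resize(a[200:350,330:480],(400,400)),cv2.resize(b[150:290,210:350],(400,400))]))
E
```

```text
[0.0043, 0.0043, 0.0563] [-0.0019, -0.0003, -0.0005] dist 0.045
```

View pics/d1.png

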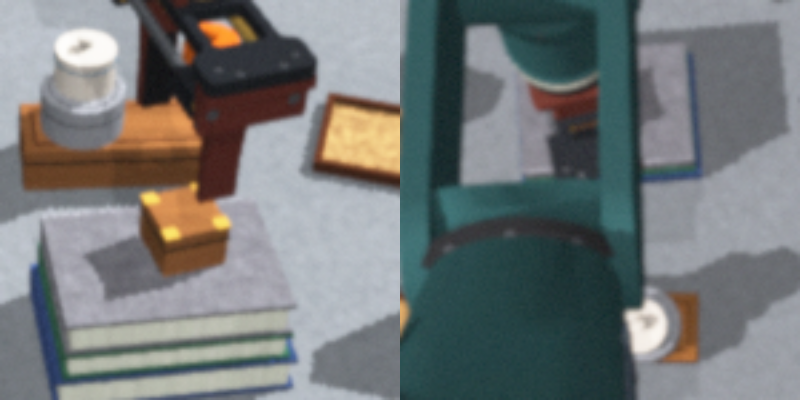

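```bash
python3 - <<'E'
from h import *
from scipy.spatial.transform import Rotation as R
s=bot.observe();p=s["eef_pos"];r=R.from_quat(s["eef_rot"]);print(p,s["t"],s["width"])
X=[p+r.apply([0,d,.022]) for d in(-.05,.05)]; print(np.round(X,3),r.as_matrix().round(2).tolist())
print(((proj("scene",X)-[330,200])*400/150).round(), ((proj("top",X)-[210,150])*400/140).round())
E
```

```text
[0.60412592 0.12154984 0.1541482 ] 2.2 0.08794522881210086
[[0.556 0.108 0.132]
 [0.652 0.135 0.132]] [[-0.27, 0.96, -0.0], [0.96, 0.27, -0.0], [0.0, -0.0, -1.0]]
[[151. 135.]
 [213. 235.]] [[203. 162.]
 [174.  47.]]
```

```bash
python3 - <<'E'
from h import *
from scipy.spatial.transform import Rotation as R
def tips(p,q): 
    r=R.from_quat(q); return [np.array(p)+r.apply([0,d,z]) for z in(.022,-.058) for d in(-.051,.051)]
X0=tips([0.2328087,-0.55229616,0.21389478],[.980183,.1980915,0,0])
a=cv2.imread("pics/scene0.png")
b=cv2.cvtColor(bot.camera("scene"),4)
s=bot.observe();X1=tips(s["eef_pos"],s["eef_rot"]);print(s["eef_pos"],s["joint_pos"])
def crop(im,X,x0,y0,w):
    c=cv2.resize(im[y0:y0+w,x0:x0+w],(400,400),interpolation=2)
    for i,q in enumerate(proj("scene",X)): cv2.drawMarker(c,tuple(((q-[x0,y0])*400/w).astype(int).tolist()),[(0,255,0),(255,0,255)][i//2],0,14,2)
    return c
cv2.imwrite("pics/d2.png",np.hstack([crop(a,X0,0,30,150),crop(b,X1,330,170,150)]))
E
```

```text
[0.60512592 0.12176716 0.15518138] [ 8.67931634e-02  4.39668842e-01  1.53890993e+00 -1.28867189e-04
  1.16366958e+00 -1.91735571e-01]
```

View pics/d2.png

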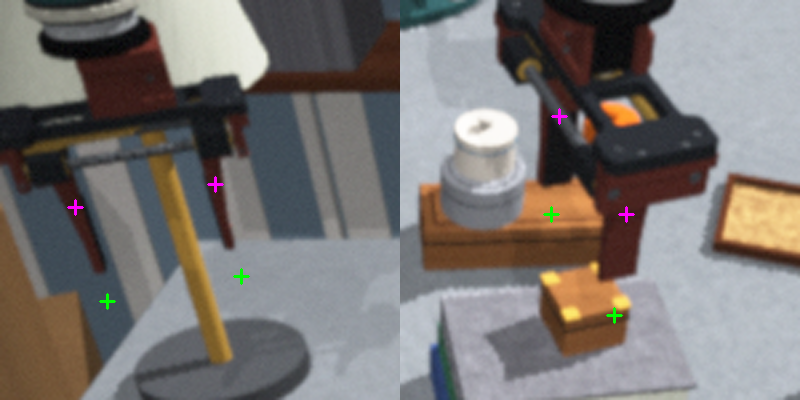

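```bash
python3 - <<'E'
from h import *
from scipy.spatial.transform import Rotation as R
def tips(p,q): 
    r=R.from_quat(q); return [np.array(p)+r.apply([0,d,z]) for z in(.022,-.058) for d in(-.051,.051)]
X0=tips([0.2328087,-0.55229616,0.21389478],[.980183,.1980915,0,0])
def crop(cam,im,X,x0,y0,w,h):
    c=cv2.resize(im[y0:y0+h,x0:x0+w],(400,400),interpolation=2)
    for i,q in enumerate(proj(cam,X)): cv2.drawMarker(c,tuple(((q-[x0,y0])*[400/w,400/h]).astype(int).tolist()),[(0,255,0),(255,0,255)][min(i//2,1)],0,14,2)
    return c
print(proj("scene",[[0,0,0]]),proj("top",[[0,0,0],[0.23,-.55,.2]]))
cv2.imwrite("pics/d3.png",np.hstack([crop("top",cv2.imread("pics/top0.png"),X0,540,280,100,100),crop("scene",cv2.imread("pics/scene0.png"),[[0,0,0]],250,80,140,140)]))
E
```

```text
[[321.73623993 157.90631854]] [[320.28087103 439.5073251 ]
 [577.30013781 357.97311648]]
```

View pics/d3.png

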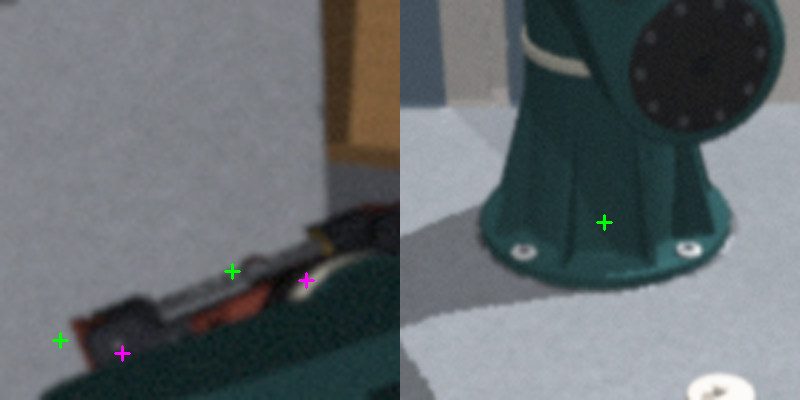

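```bash
python3 go.py .6045 .1254 .104 1.851
```

```text
[0.0046, 0.0005, 0.0602] [-0.0002, -0.0, -0.0005] dist 0.048
```

Emit:
drive_tool(
  motion=[
    [[0.0046, 0.0005, 0.02], [0, 0, 0]],
    [[0.0046, 0.0005, 0.04], [0, 0, 0]],
    [[0.0046, 0.0005, 0.06], [0, 0, 0]],
    [[0.0046, 0.0005, 0.06], [0, 0, 0]],
    [[0.0046, 0.0005, 0.06], [0, 0, 0]],
  ],
)

```text
t: 2.75
eef_pos: [0.6054, 0.126, 0.108]
eef_rot: [0.602, 0.799, 0.0, 0.0]
force: [-0.7, 0.0, -0.0]
width: 0.0879
finger_force: 0.0
```

Emit:
drive_tool(
  motion=[
    [[0, 0, 0], [0, 0, 0]],
    [[0, 0, 0], [0, 0, 0]],
    [[0, 0, 0], [0, 0, 0]],
    [[0, 0, 0], [0, 0, 0]],
    [[0, 0, 0], [0, 0, 0]],
    [[0, 0, 0], [0, 0, 0]],
  ],
  jaw=-1,
  newtons=10,
)

```text
t: 3.35
eef_pos: [0.6048, 0.1263, 0.107]
eef_rot: [0.602, 0.799, 0.0, -0.0]
force: [0.6, 0.6, 0.3]
width: 0.0434
finger_force: 0.0
```

```bash
python3 - <<'E'
from h import *
from scipy.spatial.transform import Rotation as R
a=cv2.cvtColor(bot.camera("scene"),4)
s=bot.observe();p=s["eef_pos"];print(p,s["width"],s["finger_force"],s["force"])
c=cv2.resize(a[180:330,320:470],(600,600),interpolation=2)
for d in(-.025,.025):
    q=proj("scene",[np.array(p)+R.from_quat(s["eef_rot"]).apply([0,d,.022])])[0];cv2.drawMarker(c,tuple(((q-[320,180])*4).astype(int).tolist()),(0,255,0),0,14,2)
cv2.imwrite("pics/d4.png",c)
E
```

```text
[0.60478472 0.12628795 0.10688842] 0.0391656649339672 0.0 [ 0.41457892 -0.57096309 -0.05543124]
```

View pics/d4.png

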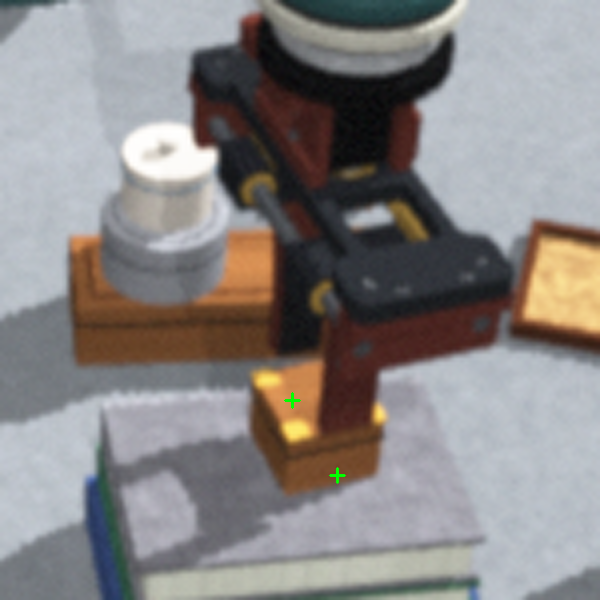

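The fingers closed above the box, so the fingertips really sit about 30 mm higher than the readout implies. I'll calibrate by touching the box top (z = 0.110) gently with closed fingers.

Emit:
drive_tool(
  motion=[
    [[0, 0, 0], [0, 0, 0]],
    [[0, 0, 0], [0, 0, 0]],
    [[0, 0, 0], [0, 0, 0]],
    [[0, 0, 0.0012], [0, 0, 0]],
    [[0, 0, 0.0025], [0, 0, 0]],
    [[0, 0, 0.0025], [0, 0, 0]],
  ],
)

```text
t: 4.0
eef_pos: [0.6047, 0.1263, 0.1047]
eef_rot: [0.602, 0.799, -0.0, -0.0]
force: [0.1, 0.2, -0.5]
width: 0.0005
finger_force: 0.0
```

Emit:
drive_tool(
  motion=[
    [[0, 0, 0.0012], [0, 0, 0]],
    [[0, 0, 0.0012], [0, 0, 0]],
  ],
)

```text
t: 4.2
eef_pos: [0.6047, 0.1263, 0.1038]
eef_rot: [0.602, 0.799, -0.0, -0.0]
force: [-0.3, 0.1, -1.0]
width: 0.0003
finger_force: 0.0
```

Emit:
drive_tool(
  motion=[
    [[0, 0, 0.0012], [0, 0, 0]],
    [[0, 0, 0.0012], [0, 0, 0]],
  ],
)

```text
t: 4.4
eef_pos: [0.6048, 0.1263, 0.1029]
eef_rot: [0.602, 0.799, -0.0, -0.0]
force: [0.0, -0.2, -0.1]
width: 0.0006
finger_force: 0.0
```

Emit:
drive_tool(
  motion=[
    [[0, 0, 0.0012], [0, 0, 0]],
    [[0, 0, 0.0012], [0, 0, 0]],
  ],
)

```text
t: 4.6
eef_pos: [0.6049, 0.1263, 0.1024]
eef_rot: [0.602, 0.799, 0.0, 0.0]
force: [-1.0, -0.3, 3.9]
width: 0.0002
finger_force: 1.8
```

Emit:
drive_tool(
  motion=[
    [[0, 0, 0.0012], [0, 0, 0]],
    [[0, 0, 0.0012], [0, 0, 0]],
  ],
)

```text
t: 4.8
eef_pos: [0.605, 0.1263, 0.1024]
eef_rot: [0.602, 0.799, 0.0, 0.0]
force: [-3.3, -0.3, 10.6]
width: 0.0006
finger_force: 5.2
```

Emit:
drive_tool(
  motion=[
    [[0, 0, 0.0012], [0, 0, 0]],
    [[0, 0, 0.0012], [0, 0, 0]],
  ],
)

```text
t: 5.0
eef_pos: [0.605, 0.1263, 0.1023]
eef_rot: [0.602, 0.799, 0.0, 0.0]
force: [-4.5, -0.3, 17.1]
width: 0.0004
finger_force: 8.5
```

Contact came at a readout of 0.1025, so the true tip height is readout + 7.5 mm, a bias of 29.5 mm. I'll correct for this from here on.

```bash
sed -i 's/z+.003\]/z-.0265]/' go.py; grep -n 0265 go.py
```

```text
9:        t=np.array([x,y,z-.0265])
```

Emit:
drive_tool(
  motion=[
    [[0, 0, -0.01], [0, 0, 0]],
    [[0, 0, -0.02], [0, 0, 0]],
    [[0, 0, -0.02], [0, 0, 0]],
    [[0, 0, -0.02], [0, 0, 0]],
    [[0, 0, -0.02], [0, 0, 0]],
    [[0, 0, -0.02], [0, 0, 0]],
    [[0, 0, -0.02], [0, 0, 0]],
  ],
  jaw=0.7,
)

```text
t: 5.7
eef_pos: [0.6046, 0.1262, 0.1157]
eef_rot: [0.602, 0.799, -0.0, -0.0]
force: [0.1, 0.1, -1.1]
width: 0.0531
finger_force: 0.0
```

```bash
python3 go.py .6045 .1254 .104 1.851
```

```text
[-0.001, -0.0004, 0.0478] [-0.0002, -0.0001, -0.0003] dist 0.038
```

Emit:
drive_tool(
  motion=[
    [[0, 0, 0], [0, 0, 0]],
    [[0, 0, 0], [0, 0, 0]],
    [[0, 0, 0], [0, 0, 0]],
    [[0, 0, 0.012], [0, 0, 0]],
    [[0, 0, 0.024], [0, 0, 0]],
    [[0, 0, 0.036], [0, 0, 0]],
    [[0, 0, 0.048], [0, 0, 0]],
    [[0, 0, 0.048], [0, 0, 0]],
  ],
)

```text
t: 6.5
eef_pos: [0.6033, 0.1261, 0.0756]
eef_rot: [0.602, 0.799, -0.001, -0.001]
force: [-0.8, -0.0, 0.2]
width: 0.0749
finger_force: 0.0
```

Emit:
drive_tool(
  motion=[
    [[0, 0, 0], [0, 0, 0]],
    [[0, 0, 0], [0, 0, 0]],
    [[0, 0, 0], [0, 0, 0]],
    [[0, 0, 0], [0, 0, 0]],
    [[0, 0, 0], [0, 0, 0]],
    [[0, 0, 0], [0, 0, 0]],
    [[0, 0, 0], [0, 0, 0]],
  ],
  jaw=-1,
  newtons=12,
)

```text
t: 7.2
eef_pos: [0.6052, 0.1264, 0.0782]
eef_rot: [0.602, 0.799, 0.0, 0.0]
force: [-1.4, 0.0, 3.4]
width: 0.044
finger_force: 12.0
```

```bash
python3 go.py .5 -.05 .2 1.851 .4185 -.346 .15 1.894 .4185 -.346 .032 1.894; python3 -c "
from plant import bot
s=bot.observe();print(s['eef_pos'],s['width'],s['finger_force'],s['force'])"
```

```text
[-0.1756, -0.1871, -0.1193] [0.0003, 0.0, -0.0002] dist 0.226
[-0.5032, -0.3872, -0.057] [0.0003, 0.0, -0.0139] dist 0.51
[-0.5031, -0.3873, 0.0905] [0.0003, 0.0, -0.0139] dist 0.513
[0.60521671 0.12635214 0.07816353] 0.044014406922822776 12.00048252940178 [-1.42341116  0.03445734  3.40723721]
```

Emit:
drive_tool(
  motion=[
    [[0, 0, -0.03], [0, 0, 0]],
    [[0, 0, -0.07], [0, 0, 0]],
    [[-0.03, -0.025, -0.1], [0, 0, 0]],
    [[-0.503, -0.387, -0.1], [0, 0, -0.014]],
    [[-0.503, -0.387, -0.1], [0, 0, -0.014]],
    [[-0.503, -0.387, -0.1], [0, 0, -0.014]],
    [[-0.503, -0.387, -0.1], [0, 0, -0.014]],
    [[-0.503, -0.387, -0.1], [0, 0, -0.014]],
    [[-0.503, -0.387, -0.1], [0, 0, -0.014]],
    [[-0.503, -0.387, -0.1], [0, 0, -0.014]],
  ],
)

```text
t: 8.2
eef_pos: [0.4631, -0.2296, 0.1576]
eef_rot: [0.584, 0.812, 0.0, -0.0]
force: [0.5, 0.8, -0.3]
width: 0.0439
finger_force: 12.0
```

```bash
python3 go.py .4185 -.346 .05 1.894; python3 -c "
from plant import bot
s=bot.observe();print(s['eef_pos'],s['width'],s['finger_force'],s['force'])"
```

```text
[-0.1203, -0.099, 0.1675] [-0.0001, -0.0001, 0.0001] dist 0.183
[ 0.46307594 -0.22961129  0.15756061] 0.04387246683938068 12.00070470571518 [ 0.5057643   0.77184101 -0.32736645]
```

Emit:
drive_tool(
  motion=[
    [[-0.12, -0.099, 0.03], [0, 0, 0]],
    [[-0.12, -0.099, 0.06], [0, 0, 0]],
    [[-0.12, -0.099, 0.09], [0, 0, 0]],
    [[-0.12, -0.099, 0.12], [0, 0, 0]],
    [[-0.12, -0.099, 0.14], [0, 0, 0]],
    [[-0.12, -0.099, 0.155], [0, 0, 0]],
    [[-0.12, -0.099, 0.167], [0, 0, 0]],
    [[-0.12, -0.099, 0.167], [0, 0, 0]],
    [[-0.12, -0.099, 0.167], [0, 0, 0]],
  ],
)

```text
t: 9.1
eef_pos: [0.4202, -0.3443, 0.0244]
eef_rot: [0.584, 0.812, -0.0, 0.0]
force: [0.4, 0.1, -0.4]
width: 0.0441
finger_force: 12.0
```

```bash
python3 go.py .4185 -.346 .034 1.894; python3 - <<'E'
from h import *
s=bot.observe();print(s['eef_pos'])
a=cv2.cvtColor(bot.camera("scene"),4);b=cv2.cvtColor(bot.camera("top"),4)
cv2.imwrite("pics/d5.png",np.hstack([cv2.resize(a[200:300,110:210],(400,400),interpolation=2),cv2.resize(b[220:320,415:515],(400,400),interpolation=2)]))
E
```

```text
[-0.0013, -0.0027, 0.0212] [0.0001, 0.0001, 0.0003] dist 0.017
[ 0.42022708 -0.34429313  0.02444455]
```

View pics/d5.png

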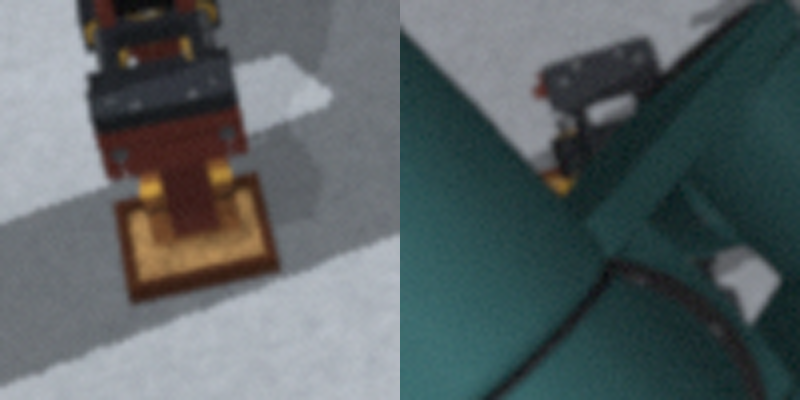

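The square box is held upright, centred and yaw-aligned over the square tray (crop centre about (190,250)). Lowering it.

Emit:
drive_tool(
  motion=[
    [[-0.0013, -0.0027, 0.007], [0, 0, 0]],
    [[-0.0013, -0.0027, 0.014], [0, 0, 0]],
    [[-0.0013, -0.0027, 0.019], [0, 0, 0]],
    [[-0.0013, -0.0027, 0.021], [0, 0, 0]],
    [[-0.0013, -0.0027, 0.0225], [0, 0, 0]],
    [[-0.0013, -0.0027, 0.0225], [0, 0, 0]],
  ],
)

```text
t: 9.8
eef_pos: [0.4181, -0.3459, 0.0061]
eef_rot: [0.584, 0.812, 0.0, -0.0]
force: [-0.4, 0.2, 0.0]
width: 0.0437
finger_force: 12.0
```

Emit:
drive_tool(
  motion=[
    [[0, 0, 0.0012], [0, 0, 0]],
    [[0, 0, 0.0012], [0, 0, 0]],
  ],
)

```text
t: 10.0
eef_pos: [0.4181, -0.346, 0.006]
eef_rot: [0.584, 0.812, -0.0, 0.0]
force: [-2.0, 1.4, 9.3]
width: 0.0438
finger_force: 12.0
```

Emit:
drive_tool(
  motion=[
    [[0, 0, -0.001], [0, 0, 0]],
    [[0, 0, -0.001], [0, 0, 0]],
    [[0, 0, -0.001], [0, 0, 0]],
    [[0, 0, -0.001], [0, 0, 0]],
    [[0, 0, -0.001], [0, 0, 0]],
    [[0, 0, -0.03], [0, 0, 0]],
    [[0, 0, -0.08], [0, 0, 0]],
    [[0, 0, -0.14], [0, 0, 0]],
    [[0, 0, -0.2], [0, 0, 0]],
    [[0, 0, -0.21], [0, 0, 0]],
  ],
  jaw=0.9,
)

```text
t: 11.0
eef_pos: [0.4207, -0.3487, 0.1788]
eef_rot: [0.584, 0.812, -0.001, 0.005]
force: [1.7, 0.2, 0.0]
width: 0.0835
finger_force: 0.0
```

```bash
python3 go.py .4257 .0755 .19 1.65 .4257 .0755 .105 1.65
```

```text
[0.5009, 0.1744, 0.0154] [0.0017, 0.0027, 0.0778] dist 0.424
[0.5019, 0.1739, 0.1216] [0.0017, 0.0027, 0.0778] dist 0.436
```

Emit:
drive_tool(
  motion=[
    [[0.501, 0.174, 0.012], [0, 0, 0.078]],
    [[0.501, 0.174, 0.012], [0, 0, 0.078]],
    [[0.501, 0.174, 0.012], [0, 0, 0.078]],
    [[0.501, 0.174, 0.012], [0, 0, 0.078]],
    [[0.501, 0.174, 0.012], [0, 0, 0.078]],
    [[0.501, 0.174, 0.012], [0, 0, 0.078]],
    [[0.501, 0.174, 0.012], [0, 0, 0.078]],
    [[0.501, 0.174, 0.012], [0, 0, 0.078]],
    [[0.501, 0.174, 0.012], [0, 0, 0.078]],
    [[0.501, 0.174, 0.012], [0, 0, 0.078]],
  ],
)

```text
t: 12.0
eef_pos: [0.4219, 0.0809, 0.1629]
eef_rot: [0.677, 0.736, -0.0, -0.001]
force: [0.0, 0.1, 0.6]
width: 0.0833
finger_force: 0.0
```

```bash
python3 go.py .4257 .0755 .14 1.65 .4257 .0755 .105 1.65;  python3 - <<'E'
from h import *
s=bot.observe();print(s['eef_pos'])
a=cv2.cvtColor(bot.camera("scene"),4)
cv2.imwrite("pics/d6.png",np.hstack([cv2.resize(a[150:290,300:440],(400,400),interpolation=2),cv2.resize(a[200:300,110:210],(400,400),interpolation=2)]))
E
```

```text
[-0.0071, 0.0043, 0.0618] [-0.0003, -0.0003, 0.0011] dist 0.05
[-0.0072, 0.0043, 0.1055] [-0.0003, -0.0003, 0.0011] dist 0.085
[0.42185372 0.08087526 0.16293443]
```

View pics/d6.png

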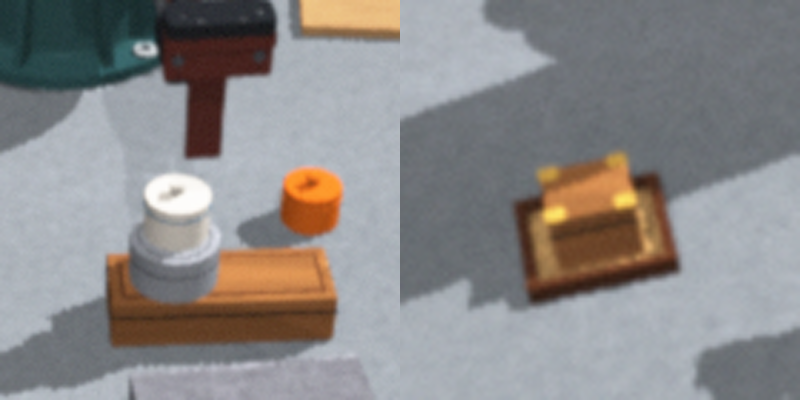

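The square box sits in its tray (right crop), and the pot is under the gripper, which is about 5 mm off in y. I'll correct that while descending.

Emit:
drive_tool(
  motion=[
    [[-0.007, 0.004, 0.01], [0, 0, 0]],
    [[-0.007, 0.004, 0.03], [0, 0, 0]],
    [[-0.007, 0.004, 0.05], [0, 0, 0]],
    [[-0.007, 0.004, 0.07], [0, 0, 0]],
    [[-0.007, 0.004, 0.085], [0, 0, 0]],
    [[-0.007, 0.004, 0.1], [0, 0, 0]],
    [[-0.007, 0.004, 0.105], [0, 0, 0]],
    [[-0.007, 0.004, 0.105], [0, 0, 0]],
  ],
)

```text
t: 12.85
eef_pos: [0.4259, 0.0716, 0.0788]
eef_rot: [0.68, 0.734, -0.001, -0.001]
force: [0.4, 0.1, 0.3]
width: 0.0837
finger_force: 0.0
```

Emit:
drive_tool(
  motion=[
    [[0, 0, 0], [0, 0, 0]],
    [[0, 0, 0], [0, 0, 0]],
    [[0, 0, 0], [0, 0, 0]],
    [[0, 0, 0], [0, 0, 0]],
    [[0, 0, 0], [0, 0, 0]],
    [[0, 0, 0], [0, 0, 0]],
    [[0, 0, 0], [0, 0, 0]],
    [[0, 0, 0], [0, 0, 0]],
  ],
  jaw=-1,
  newtons=15,
)

```text
t: 13.65
eef_pos: [0.4263, 0.073, 0.0797]
eef_rot: [0.679, 0.734, 0.0, -0.0]
force: [-2.0, 1.1, 5.1]
width: 0.0458
finger_force: 15.0
```

```bash
python3 go.py .4257 .0755 .17 1.65 .4175 -.1165 .15 1.65
```

```text
[0.0031, -0.0005, -0.0797] [-0.0, -0.0, -0.0002] dist 0.064
[-0.2353, -0.0295, -0.0548] [-0.0, -0.0, -0.0002] dist 0.195
```

Emit:
drive_tool(
  motion=[
    [[0, 0, -0.015], [0, 0, 0]],
    [[0, 0, -0.04], [0, 0, 0]],
    [[-0.02, -0.002, -0.06], [0, 0, 0]],
    [[-0.07, -0.009, -0.06], [0, 0, 0]],
    [[-0.125, -0.016, -0.06], [0, 0, 0]],
    [[-0.18, -0.022, -0.06], [0, 0, 0]],
    [[-0.22, -0.027, -0.05], [0, 0, 0]],
    [[-0.235, -0.0295, -0.02], [0, 0, 0]],
    [[-0.235, -0.0295, 0.02], [0, 0, 0]],
    [[-0.235, -0.0295, 0.05], [0, 0, 0]],
  ],
)

```text
t: 14.65
eef_pos: [0.4171, -0.1169, 0.0382]
eef_rot: [0.679, 0.734, -0.0, -0.0]
force: [0.1, -0.3, -1.8]
width: 0.046
finger_force: 15.0
```

```bash
python3 -c "
from h import *
bot.camera('top');print(bot.observe()['eef_pos'])"; python3 go.py .4175 -.1175 .0342 1.65
```

```text
[ 0.41512655 -0.11582236  0.0355894 ]
[-0.0024, 0.003, 0.0348] [-0.0015, -0.0008, -0.0007] dist 0.028
```

Emit:
drive_tool(
  motion=[
    [[-0.001, 0.001, 0.01], [0, 0, 0]],
    [[-0.001, 0.001, 0.02], [0, 0, 0]],
    [[-0.001, 0.001, 0.028], [0, 0, 0]],
    [[-0.001, 0.001, 0.034], [0, 0, 0]],
    [[-0.001, 0.001, 0.038], [0, 0, 0]],
    [[-0.001, 0.001, 0.038], [0, 0, 0]],
  ],
)

```text
t: 15.3
eef_pos: [0.4184, -0.117, 0.0091]
eef_rot: [0.679, 0.734, 0.0, -0.0]
force: [-0.2, 0.3, -1.8]
width: 0.0456
finger_force: 15.0
```

Emit:
drive_tool(
  motion=[
    [[0, 0, 0.0012], [0, 0, 0]],
    [[0, 0, 0.0012], [0, 0, 0]],
  ],
)

```text
t: 15.5
eef_pos: [0.4186, -0.1171, 0.0084]
eef_rot: [0.679, 0.734, 0.0, 0.0]
force: [-0.6, 0.2, -1.9]
width: 0.0459
finger_force: 15.0
```

Emit:
drive_tool(
  motion=[
    [[0, 0, 0.0012], [0, 0, 0]],
    [[0, 0, 0.0012], [0, 0, 0]],
  ],
)

```text
t: 15.7
eef_pos: [0.4186, -0.1172, 0.0077]
eef_rot: [0.679, 0.734, 0.0, 0.0]
force: [-0.7, 0.1, 5.5]
width: 0.0453
finger_force: 15.0
```

Emit:
drive_tool(
  motion=[
    [[0, 0, -0.001], [0, 0, 0]],
    [[0, 0, -0.001], [0, 0, 0]],
    [[0, 0, -0.001], [0, 0, 0]],
    [[0, 0, -0.001], [0, 0, 0]],
    [[0, 0, -0.001], [0, 0, 0]],
    [[0, 0, -0.03], [0, 0, 0]],
    [[0, 0, -0.08], [0, 0, 0]],
    [[0, 0, -0.13], [0, 0, 0]],
    [[0, 0, -0.15], [0, 0, 0]],
    [[0, 0, -0.15], [0, 0, 0]],
  ],
  jaw=1,
)

```text
t: 16.7
eef_pos: [0.4203, -0.1179, 0.1295]
eef_rot: [0.679, 0.734, 0.001, 0.003]
force: [0.4, 0.8, -0.0]
width: 0.0879
finger_force: 0.0
```

```bash
python3 go.py .4295 .0745 .11 1.65;  python3 - <<'E'
from h import *
a=cv2.cvtColor(bot.camera("scene"),4);b=cv2.cvtColor(bot.camera("top"),4)
s=bot.observe();print(s['eef_pos'])
cv2.imwrite("pics/d7.png",np.hstack([cv2.resize(a[190:310,230:430],(500,300),interpolation=2),cv2.resize(b[230:300,240:300],(257,300),interpolation=2)]))
E
```

```text
[0.239, 0.03, 0.057] [0.0016, 0.0008, -0.0003] dist 0.198
[ 0.41815449 -0.1169752   0.12688187]
```

View pics/d7.png

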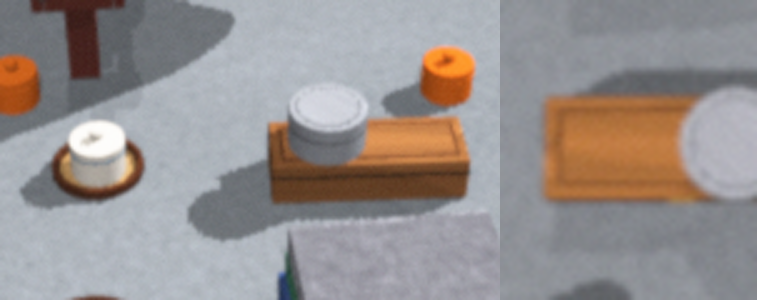

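The pot stands inside its tray and the tin hasn't moved. Next is the tin.

Emit:
drive_tool(
  motion=[
    [[0.055, 0.006, 0], [0, 0, 0]],
    [[0.11, 0.012, 0], [0, 0, 0]],
    [[0.165, 0.02, 0], [0, 0, 0]],
    [[0.215, 0.027, 0], [0, 0, 0]],
    [[0.239, 0.03, 0], [0, 0, 0]],
    [[0.239, 0.03, 0], [0, 0, 0]],
    [[0.239, 0.03, 0.02], [0, 0, 0]],
    [[0.239, 0.03, 0.04], [0, 0, 0]],
    [[0.239, 0.03, 0.055], [0, 0, 0]],
    [[0.239, 0.03, 0.055], [0, 0, 0]],
  ],
)

```text
t: 17.8
eef_pos: [0.425, 0.0745, 0.0809]
eef_rot: [0.679, 0.734, -0.002, -0.002]
force: [0.3, 1.1, 0.3]
width: 0.0877
finger_force: 0.0
```

```bash
python3 go.py .4295 .0745 .069 1.65; python3 -c "
from h import *
bot.camera('top');print(bot.observe()['eef_pos'])"
```

```text
[-0.0004, 0.0059, 0.048] [-0.0018, -0.0001, -0.0005] dist 0.039
[0.42574075 0.0745402  0.08179009]
```

Emit:
drive_tool(
  motion=[
    [[0, 0.003, 0.012], [0, 0, 0]],
    [[0, 0.003, 0.024], [0, 0, 0]],
    [[0, 0.003, 0.036], [0, 0, 0]],
    [[0, 0.003, 0.045], [0, 0, 0]],
    [[0, 0.003, 0.05], [0, 0, 0]],
    [[0, 0.003, 0.05], [0, 0, 0]],
  ],
)

```text
t: 18.45
eef_pos: [0.4292, 0.0757, 0.0426]
eef_rot: [0.679, 0.734, -0.0, -0.001]
force: [0.4, 0.2, 0.3]
width: 0.0876
finger_force: 0.0
```

Emit:
drive_tool(
  motion=[
    [[0, 0, 0], [0, 0, 0]],
    [[0, 0, 0], [0, 0, 0]],
    [[0, 0, 0], [0, 0, 0]],
    [[0, 0, 0], [0, 0, 0]],
    [[0, 0, 0], [0, 0, 0]],
    [[0, 0, 0], [0, 0, 0]],
  ],
  jaw=-1,
  newtons=18,
)

```text
t: 19.05
eef_pos: [0.4298, 0.0756, 0.0435]
eef_rot: [0.679, 0.734, 0.0, 0.0]
force: [-1.5, 0.3, 5.5]
width: 0.0638
finger_force: 18.0
```

```bash
python3 go.py .4295 .0745 .15 1.65 .6205 -.1085 .15 1.65
```

```text
[-0.0014, -0.0005, -0.1] [0.0001, -0.0, -0.0003] dist 0.08
[-0.2481, 0.2196, -0.1] [0.0001, -0.0, -0.0003] dist 0.277
```

Emit:
drive_tool(
  motion=[
    [[0, 0, -0.02], [0, 0, 0]],
    [[0, 0, -0.055], [0, 0, 0]],
    [[-0.02, 0.018, -0.09], [0, 0, 0]],
    [[-0.06, 0.053, -0.1], [0, 0, 0]],
    [[-0.1, 0.088, -0.1], [0, 0, 0]],
    [[-0.14, 0.124, -0.1], [0, 0, 0]],
    [[-0.18, 0.159, -0.1], [0, 0, 0]],
    [[-0.22, 0.195, -0.1], [0, 0, 0]],
    [[-0.248, 0.22, -0.09], [0, 0, 0]],
    [[-0.248, 0.22, -0.06], [0, 0, 0]],
  ],
)

```text
t: 20.05
eef_pos: [0.6267, -0.1127, 0.0926]
eef_rot: [0.68, 0.733, 0.002, 0.004]
force: [0.2, -0.0, -3.3]
width: 0.064
finger_force: 18.0
```

Emit:
drive_tool(
  motion=[
    [[0, 0, 0.03], [0, 0, 0]],
    [[0, 0, 0.06], [0, 0, 0]],
    [[0, 0, 0.08], [0, 0, 0]],
    [[0, 0, 0.09], [0, 0, 0]],
    [[0, 0, 0.09], [0, 0, 0]],
    [[0, 0, 0.09], [0, 0, 0]],
  ],
)

```text
t: 20.65
eef_pos: [0.621, -0.1085, 0.0195]
eef_rot: [0.679, 0.734, 0.0, 0.0]
force: [0.5, -0.8, -2.7]
width: 0.0637
finger_force: 18.0
```

```bash
python3 go.py .6205 -.1085 .034 1.65
```

```text
[0.0, -0.0007, 0.015] [0.0001, 0.0, -0.0003] dist 0.012
```

Emit:
drive_tool(
  motion=[
    [[0, 0, 0.006], [0, 0, 0]],
    [[0, 0, 0.011], [0, 0, 0]],
    [[0, 0, 0.0135], [0, 0, 0]],
    [[0, 0, 0.0135], [0, 0, 0]],
  ],
)

```text
t: 21.05
eef_pos: [0.6205, -0.1083, 0.0083]
eef_rot: [0.679, 0.734, -0.0, -0.0]
force: [-0.6, 0.2, -2.2]
width: 0.0636
finger_force: 18.0
```

Emit:
drive_tool(
  motion=[
    [[0, 0, 0.0012], [0, 0, 0]],
    [[0, 0, 0.0012], [0, 0, 0]],
  ],
)

```text
t: 21.25
eef_pos: [0.6209, -0.1084, 0.0076]
eef_rot: [0.679, 0.734, 0.0, 0.0]
force: [-0.5, -0.8, -2.7]
width: 0.0638
finger_force: 18.0
```

Emit:
drive_tool(
  motion=[
    [[0, 0, 0.0012], [0, 0, 0]],
    [[0, 0, 0.0012], [0, 0, 0]],
  ],
)

```text
t: 21.45
eef_pos: [0.6209, -0.1084, 0.0076]
eef_rot: [0.679, 0.734, 0.0, 0.0]
force: [-2.1, 0.2, 5.4]
width: 0.0634
finger_force: 18.0
```

Emit:
drive_tool(
  motion=[
    [[0, 0, -0.001], [0, 0, 0]],
    [[0, 0, -0.001], [0, 0, 0]],
    [[0, 0, -0.001], [0, 0, 0]],
    [[0, 0, -0.001], [0, 0, 0]],
    [[0, 0, -0.03], [0, 0, 0]],
    [[0, 0, -0.08], [0, 0, 0]],
    [[0, 0, -0.13], [0, 0, 0]],
    [[0, 0, -0.16], [0, 0, 0]],
    [[0, 0, -0.16], [0, 0, 0]],
    [[0, 0, -0.16], [0, 0, 0]],
  ],
  jaw=1,
)

```text
t: 22.45
eef_pos: [0.6208, -0.1084, 0.1346]
eef_rot: [0.679, 0.734, 0.0, 0.0]
force: [0.6, -0.3, -0.6]
width: 0.0877
finger_force: 0.0
```

```bash
python3 go.py .4305 .1066 .161 1.605;  python3 - <<'E'
from h import *
a=cv2.cvtColor(bot.camera("scene"),4);b=cv2.cvtColor(bot.camera("top"),4)
s=bot.observe();print(s['eef_pos'],s['width'])
cv2.imwrite("pics/d8.png",np.hstack([cv2.resize(a[210:360,230:430],(400,300),interpolation=2),cv2.resize(b[220:310,140:260],(400,300),interpolation=2)]))
E
```

```text
[0.2866, -0.2161, -0.0001] [0.0002, 0.0, 0.014] dist 0.287
[ 0.61948159 -0.10806475  0.13285757] 0.08805253175166838
```

View pics/d8.png

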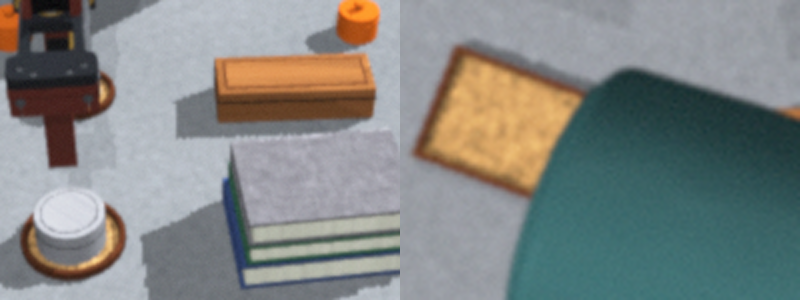

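The tin is in its tray, and the long box is now free and unmoved. Moving to it.

Emit:
drive_tool(
  motion=[
    [[0.05, -0.038, 0], [0, 0, 0.014]],
    [[0.1, -0.075, 0], [0, 0, 0.014]],
    [[0.15, -0.113, 0], [0, 0, 0.014]],
    [[0.2, -0.151, 0], [0, 0, 0.014]],
    [[0.25, -0.189, 0], [0, 0, 0.014]],
    [[0.28, -0.21, 0], [0, 0, 0.014]],
    [[0.2866, -0.216, 0], [0, 0, 0.014]],
    [[0.2866, -0.216, 0.01], [0, 0, 0.014]],
    [[0.2866, -0.216, 0.03], [0, 0, 0.014]],
    [[0.2866, -0.216, 0.03], [0, 0, 0.014]],
  ],
)

```text
t: 23.55
eef_pos: [0.4303, 0.1055, 0.1085]
eef_rot: [0.695, 0.719, -0.001, -0.001]
force: [0.5, 0.2, -1.7]
width: 0.0877
finger_force: 0.0
```

Emit:
drive_tool(
  motion=[
    [[0, 0, 0.02], [0, 0, 0]],
    [[0, 0, 0.05], [0, 0, 0]],
    [[0, 0, 0.065], [0, 0, 0]],
    [[0, 0, 0.065], [0, 0, 0]],
    [[0, 0, 0.065], [0, 0, 0]],
  ],
)

```text
t: 24.05
eef_pos: [0.4313, 0.106, 0.0585]
eef_rot: [0.695, 0.719, -0.0, -0.0]
force: [0.1, -0.2, -0.5]
width: 0.0882
finger_force: 0.0
```

```bash
python3 go.py .4305 .1066 .029 1.605
```

```text
[0.0008, -0.0009, 0.07] [-0.0001, 0.0, -0.0003] dist 0.056
```

Emit:
drive_tool(
  motion=[
    [[0, 0, 0.02], [0, 0, 0]],
    [[0, 0, 0.04], [0, 0, 0]],
    [[0, 0, 0.055], [0, 0, 0]],
    [[0, 0, 0.065], [0, 0, 0]],
    [[0, 0, 0.07], [0, 0, 0]],
    [[0, 0, 0.07], [0, 0, 0]],
  ],
)

```text
t: 24.65
eef_pos: [0.4308, 0.1066, 0.0026]
eef_rot: [0.695, 0.719, 0.0, -0.0]
force: [-0.7, -0.3, 1.1]
width: 0.0871
finger_force: 0.0
```

Emit:
drive_tool(
  motion=[
    [[0, 0, 0], [0, 0, 0]],
    [[0, 0, 0], [0, 0, 0]],
    [[0, 0, 0], [0, 0, 0]],
    [[0, 0, 0], [0, 0, 0]],
    [[0, 0, 0], [0, 0, 0]],
    [[0, 0, 0], [0, 0, 0]],
  ],
  jaw=-1,
  newtons=30,
)

```text
t: 25.25
eef_pos: [0.4299, 0.1066, 0.0027]
eef_rot: [0.695, 0.719, -0.0, -0.0]
force: [-2.2, -0.3, 6.1]
width: 0.0601
finger_force: 30.0
```

```bash
python3 go.py .4305 .1066 .12 1.605 .4295 .3584 .12 1.248
```

```text
[-0.0001, 0.0006, -0.1135] [-0.0003, -0.0, 0.0001] dist 0.091
[0.3145, 0.0102, -0.1135] [-0.0003, 0.0, 0.1137] dist 0.268
```

Emit:
drive_tool(
  motion=[
    [[0, 0, -0.02], [0, 0, 0]],
    [[0, 0, -0.06], [0, 0, 0]],
    [[0.01, 0, -0.1], [0, 0, 0]],
    [[0.05, 0.001, -0.11], [0, 0, 0.02]],
    [[0.1, 0.003, -0.11], [0, 0, 0.045]],
    [[0.15, 0.005, -0.11], [0, 0, 0.07]],
    [[0.2, 0.007, -0.11], [0, 0, 0.09]],
    [[0.25, 0.009, -0.11], [0, 0, 0.105]],
    [[0.29, 0.01, -0.11], [0, 0, 0.1135]],
    [[0.3145, 0.0102, -0.11], [0, 0, 0.1135]],
  ],
)

```text
t: 26.25
eef_pos: [0.4295, 0.3608, 0.0899]
eef_rot: [0.811, 0.585, 0.0, -0.0]
force: [-0.3, 0.1, -5.2]
width: 0.0599
finger_force: 30.0
```

Emit:
drive_tool(
  motion=[
    [[0, 0, 0], [0, 0, 0]],
    [[0, 0, 0.02], [0, 0, 0]],
    [[0, 0, 0.045], [0, 0, 0]],
    [[0, 0, 0.065], [0, 0, 0]],
    [[0, 0, 0.08], [0, 0, 0]],
    [[0, 0, 0.08], [0, 0, 0]],
    [[0, 0, 0.08], [0, 0, 0]],
  ],
)

```text
t: 26.95
eef_pos: [0.43, 0.3579, 0.0265]
eef_rot: [0.811, 0.584, -0.0, -0.0]
force: [0.7, -0.0, -4.3]
width: 0.0598
finger_force: 30.0
```

```bash
python3 go.py .4295 .3584 .0332 1.248;  python3 - <<'E'
from h import *
a=cv2.cvtColor(bot.camera("scene"),4);b=cv2.cvtColor(bot.camera("top"),4)
s=bot.observe();print(s['eef_pos'],s['width'])
cv2.imwrite("pics/d9.png",np.hstack([cv2.resize(a[180:340,420:580],(400,400),interpolation=2),cv2.resize(b[170:310,130:270],(400,400),interpolation=2)]))
E
```

```text
[0.0005, -0.0008, 0.0247] [-0.0001, 0.0002, 0.0001] dist 0.02
[0.43066876 0.35854094 0.02723477] 0.05969439545188755
```

View pics/d9.png

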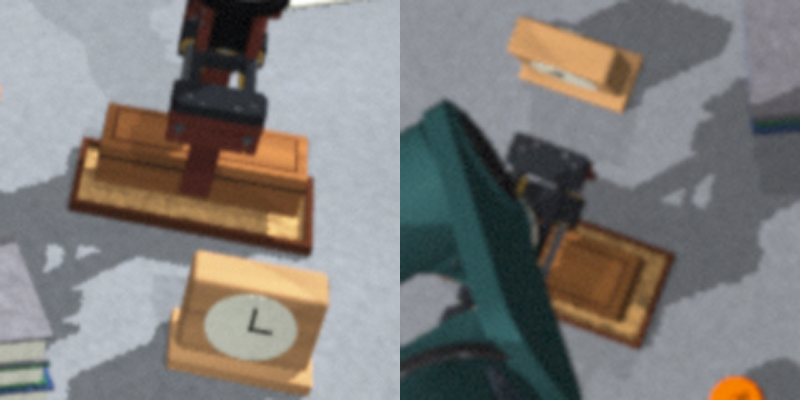

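The box is aligned with the tray and, allowing for perspective, centred along it. Lowering it.

Emit:
drive_tool(
  motion=[
    [[0, 0, 0.008], [0, 0, 0]],
    [[0, 0, 0.015], [0, 0, 0]],
    [[0, 0, 0.02], [0, 0, 0]],
    [[0, 0, 0.023], [0, 0, 0]],
    [[0, 0, 0.0235], [0, 0, 0]],
    [[0, 0, 0.0235], [0, 0, 0]],
  ],
)

```text
t: 27.65
eef_pos: [0.43, 0.3584, 0.0076]
eef_rot: [0.811, 0.585, -0.0, -0.0]
force: [0.0, -0.6, -5.2]
width: 0.0602
finger_force: 30.0
```

Emit:
drive_tool(
  motion=[
    [[0, 0, 0.0012], [0, 0, 0]],
    [[0, 0, 0.0012], [0, 0, 0]],
  ],
)

```text
t: 27.85
eef_pos: [0.4301, 0.3585, 0.0069]
eef_rot: [0.811, 0.585, 0.0, -0.0]
force: [-0.2, -0.5, -5.0]
width: 0.0598
finger_force: 30.0
```

Emit:
drive_tool(
  motion=[
    [[0, 0, 0.0012], [0, 0, 0]],
    [[0, 0, 0.0012], [0, 0, 0]],
  ],
)

```text
t: 28.05
eef_pos: [0.4302, 0.3585, 0.0068]
eef_rot: [0.811, 0.584, 0.0, -0.0]
force: [-1.6, -2.2, 5.4]
width: 0.0599
finger_force: 30.0
```

Emit:
drive_tool(
  motion=[
    [[0, 0, -0.001], [0, 0, 0]],
    [[0, 0, -0.001], [0, 0, 0]],
    [[0, 0, -0.001], [0, 0, 0]],
    [[0, 0, -0.001], [0, 0, 0]],
    [[0, 0, -0.001], [0, 0, 0]],
    [[0, 0, -0.03], [0, 0, 0]],
    [[0, 0, -0.08], [0, 0, 0]],
    [[0, 0, -0.14], [0, 0, 0]],
    [[0, 0, -0.2], [0, 0, 0]],
    [[0, 0, -0.2], [0, 0, 0]],
  ],
  jaw=1,
)

```text
t: 29.05
eef_pos: [0.4341, 0.3611, 0.1725]
eef_rot: [0.811, 0.585, 0.006, 0.0]
force: [1.5, 0.7, 0.6]
width: 0.0875
finger_force: 0.0
```

Emit:
drive_tool(
  motion=[
    [[-0.2, 0.1, -0.05], [0, 0, 0]],
    [[-0.2, 0.1, -0.05], [0, 0, 0]],
    [[-0.2, 0.1, -0.05], [0, 0, 0]],
    [[-0.2, 0.1, -0.05], [0, 0, 0]],
    [[-0.2, 0.1, -0.05], [0, 0, 0]],
    [[-0.2, 0.1, -0.05], [0, 0, 0]],
    [[-0.2, 0.1, -0.05], [0, 0, 0]],
  ],
)

```text
t: 29.75
eef_pos: [0.4548, 0.182, 0.2052]
eef_rot: [0.811, 0.585, -0.0, -0.0]
force: [0.1, 0.7, 0.3]
width: 0.0879
finger_force: 0.0
```

```bash
python3 - <<'E'
from h import *
s=bot.observe();print(s['t'],s['eef_pos'],s['width'],s['force'])
a=cv2.cvtColor(bot.camera("scene"),4);b0=cv2.imread("pics/scene0.png")
d=cv2.absdiff(a,b0).max(2)
# change inside image patches of books and clock (scene view), and expected-pose renders vs colour for the objects
for n,(u0,u1,v0,v1) in dict(clock=(487,552,283,335),books_front=(345,440,312,350)).items(): print(n,"mean diff",d[v0:v1,u0:u1].mean(),"max",d[v0:v1,u0:u1].max())
hsv=cv2.cvtColor(a,40)
def box(n,x,y,yaw,hx,hy,z):
    c,s=np.cos(yaw),np.sin(yaw);C=np.array([[1,1],[1,-1],[-1,-1],[-1,1]])*[hx,hy]@np.array([[c,s],[-s,c]])+[x,y]
    P=proj("scene",np.c_[C,np.full(4,z)]);print(n,P.round(0).tolist())
    m=np.zeros(a.shape[:2],np.uint8);cv2.fillConvexPoly(m,P.astype(np.int32),255);mm=cv2.erode(m,np.ones((5,5)));ring=cv2.dilate(m,np.ones((9,9)))-cv2.dilate(m,np.ones((5,5)))
    print(" inside BGR",np.array(cv2.mean(a,mm)[:3]).round(),"std",cv2.meanStdDev(a,mask=mm)[1].ravel().round(),"ring",np.array(cv2.mean(a,ring)[:3]).round())
box("long",.4295,.3584,-.323,.03,.08,.044)
cv2.imwrite("pics/e.png",a)
E
```

```text
29.75 [0.45477846 0.18200653 0.20519112] 0.08794295035577529 [0.10833711 0.67503407 0.2938439 ]
clock mean diff 6.587573964497041 max 35
books_front mean diff 6.4 max 48
long [[541.0, 260.0], [459.0, 245.0], [462.0, 228.0], [541.0, 242.0]]
 inside BGR [ 77. 132. 201.] std [ 7. 13. 16.] ring [112. 120. 134.]
```

```bash
python3 - <<'E'
from h import *
a=cv2.imread("pics/e.png");b=cv2.imread("pics/scene0.png");print("cork ref",b[250:262,480:520].reshape(-1,3).mean(0).round())
for n,(u0,u1,v0,v1) in dict(clock=(487,552,283,335),books=(345,440,308,350),table=(300,340,395,440)).items():
    t=b[v0:v1,u0:u1];r=cv2.matchTemplate(a[v0-5:v1+5,u0-5:u1+5],t,cv2.TM_CCOEFF_NORMED);print(n,cv2.minMaxLoc(r)[1::2],"(5,5)=still")
# box top: redness ratio R/B segmentation -> oak vs cork
f=a.astype(float);p=a[225:290,440:560]
for v in range(226,286,4): print(v,[ "%3d"%a[v,u,1] for u in range(444,556,8)])
E
```

```text
cork ref [119. 183. 227.]
clock (0.9977754950523376, (5, 5)) (5,5)=still
books (0.9843431115150452, (5, 5)) (5,5)=still
table (0.9133109450340271, (5, 5)) (5,5)=still
226 ['180', '180', '176', '177', '176', '181', '177', '181', '177', '180', '176', '180', '180', '180']
230 ['178', '176', '175', '130', '158', '180', '176', '177', '173', '178', '184', '176', '177', '180']
234 ['176', '168', '159', '142', '140', '115', '129', '164', '178', '178', '174', '179', '179', '176']
238 ['181', '104', ' 72', '146', '145', '146', '139', '128', '121', '144', '169', '179', '179', '181']
242 ['178', ' 68', '120', '132', '140', '143', '148', '146', '142', '130', '125', '119', '148', '179']
246 ['175', ' 46', ' 68', '102', '118', '113', '135', '140', '144', '147', '142', '134', '149', '177']
250 ['136', ' 73', ' 46', ' 54', ' 62', ' 72', '112', '105', '117', '129', '140', '141', '124', '175']
254 ['113', '110', ' 60', ' 63', ' 55', ' 43', ' 61', ' 63', ' 93', '127', '111', '119', '121', '176']
258 ['112', '115', ' 66', ' 60', ' 60', ' 61', ' 60', ' 53', ' 51', ' 68', ' 73', '101', '122', '178']
262 ['111', ' 30', ' 44', ' 84', ' 68', ' 63', ' 59', ' 59', ' 60', ' 56', ' 50', ' 58', ' 91', '178']
266 ['114', '106', ' 64', ' 32', ' 34', ' 54', ' 67', ' 62', ' 61', ' 60', ' 63', ' 62', '102', '181']
270 ['137', '112', '113', '109', ' 97', ' 49', ' 29', ' 37', ' 59', ' 66', ' 60', ' 66', '100', '178']
274 ['175', '180', '157', '115', '109', '112', '107', ' 74', ' 35', ' 33', ' 44', ' 75', ' 96', '181']
278 ['178', '180', '177', '177', '174', '126', '115', '114', '114', '103', ' 60', ' 35', ' 42', '181']
282 ['184', '178', '179', '178', '178', '181', '185', '192', '179', '129', '176', '124', ' 92', '178']
```

```bash
python3 -c "
from plant import bot
print(bot.sign_off())"
```

```text
the job is handed in; nothing more can be done
None
```

All four keepsakes are in their matching trays, the clock and books show no shift in the scene camera, and the job was handed in at about 30 s. The final check of the long box was numeric only.

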